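Earth, neutral, live: switch a lamp onto the test board

ROBOT

A 6-joint arm with a two-finger parallel gripper is mounted at the origin on the work surface. World frame = base frame: x ahead of the robot, y to its left, z up, the work surface at z = 0. Lengths are in m, angles in rad, forces in N, time in s.
With the tool pointing down it reaches from about 0.325 to 0.875 m from the base axis. Payload 4.4 kg.
Tool frame: the origin (TCP) lies between the finger pads; the fingertips stand nose_length ahead of it and the grasp point (between the pads) lies 3 mm ahead of it (nose_length is the distance from the TCP to the fingertips, in m); z points along the fingers, y is the line along which they close (so a half turn about z gives the same grasp; the last joint's range is limited). The gripper opens to 85 mm and grips with 20 to 120 N. Pads are 22 mm wide; open, the fingers measure 114 mm over their backs; the gripper's body (76 mm by 85 mm) begins 54 mm behind the grasp point. The pads swing forward as they close: fully open they stand 13 mm farther back than shut.
Start: joints at [-1.446, 0.207, 1.542, -0, 1.393, -0.15], TCP at [0.156, -0.553, 0.253] pointing down, gripper open.
Joint ranges: [-2.73, 2.73], [-0.86, 2.22], [0.23, 2.46], [-1.11, 4.25], [0.08, 2.63], [-2.82, 2.82]. Speed limits (rad/s): [2.79, 2.79, 3.14, 3.14, 3.14, 3.14].

INTERFACE

Orientations are given as a 3x3 rotation matrix whose columns are the frame's x, y, z axes.
In Python, from rig import observe, read_camera, camera_model, sign_off, find_in, masks_of, nose_length gives the robot as it stands.
- The arm moves only by the shell command python3 -m jog 'ROWS' [OPENING]. ROWS is JSON, a list of rows, each a list of 6 numbers: the shift along the world's x, y, z scaled (see below), then the turn, a rotation vector about the world's x, y, z scaled (see below). A call has 1 to 12 rows; each row shifts and turns the commanded pose from where the row before left it; what a row does not reach is not made up. The controller multiplies each number of a shift by 10 cm and each number of a turn by 60 degrees. A row lasts 1/12 s, in which the tool goes at most 41.7 mm and 7.16 degrees, less where a joint would pass 70% of its speed; a pose out of reach is approached as far as the arm can. A call with a number of a shift or a turn outside -1 to 1 is refused whole. A call with a gripper value outside its range is refused whole. OPENING is the opening, from -1 (shut) to 1 (fully open), set as the call begins (- or left out, the last holds). The fingers move at their own pace and stop on an object; the grip force is fixed at half the most. Time passes only in rows, so rows that do not move let the fingers close. It gives the time, the measured TCP pose, the force, the opening and the grip force at its end, in the units of the state.
- observe(): the state, without advancing time (a new reading comes with each control period).
- read_camera(name): name is "scene" or "top" or "wrist"; returns the picture (480x640x3 uint8, red, green, blue); there is no depth.
- camera_model(name): a dict with "intrinsics" (3x3 intrinsics, pixels), "extrinsics" (4x4, takes a point from camera to world coordinates); the wrist camera has in their place "hand_eye" (4x4, takes a point from camera to tool coordinates, whose origin is the TCP and whose axes are the flange's). Camera axes: x right, y down, z forward; pixel columns grow to the right and rows downward; lengths in m; the calibration is good to about 2 mm. A picture is of the moment at which its call begins: read the wrist's pose just before it. camera_model takes no time and is no camera call.
- sign_off(): hands the job in; it is judged then, once.
Trained networks look in the newest picture that a camera, given by its name, has taken for a name from the list of things; names that differ only in an ending like _2 or _b are one class to them, and where a whole thing is asked for, a point or a joint stands for the part that bears it (a point fixed in the world has none). Each returns a list of dicts, best first, with "score" (0 to 1); they miss things now and then, are a little off and sometimes report something else, mostly with a low value. They report only what shows in the picture. A call takes as long as a camera call. They do not tell look-alikes from the thing itself.
- find_in(camera, thing): "extent" ([left, top, right, bottom] in pixels, round what is visible of it).
- masks_of(camera, thing): "pixels" (480x640 bool, what is visible of it) and "extent" ([left, top, right, bottom] in pixels, round what is visible of it).
The state is a dict: "time_s": time; "joint_positions": joint angles; "joint_vel": joint speeds; "joint_torque": joint torques, N m; "tool_pos": TCP position; "orientation": TCP orientation; "force": force on the tool from outside, world axes, zero at the start; "wrist_torque": the same for the moment, N m; "gripper_width": finger opening in m; "grasp_force": force on a finger pad.
Only numpy, scipy, OpenCV 4.12 (cv2) and the standard library are available. Lean on these libraries where they do the work, as an engineer would, in place of code of your own. Each camera call takes 0.05 s, during which the arm holds its last target. There are 200 camera calls.

TASK

Connect the repaired lamp to its test supply: with a fingertip, tap down the push caps of the modules on the test board one after another, first green (earth), then blue (neutral), then red (live), each lightly, until it is fully down, where it stays. Do not touch the yellow module, and do not pick up, shove or tip any module, the lamp or anything else on the bench.

Things in the scene. Friction and masses are not known exactly. Their poses are not given: they have to be found in the camera images.
- test_board: Test board, fixed to the bench: an off-white slab 220 x 530 mm, 12 mm thick (top face 12 mm above the bench). Origin on its underside; the slab reaches 110 mm to either side along its x, and along its y from -205 mm to +325 mm. The four modules stand on it at (x, y) near (-45,-150), (45,-50), (-45,50), (45,150) mm, which colour is where changes. A black lamp-holder cup (outside diameter 68 mm, 30 mm high) is built on at (0, 275) mm
- green_module: Green module (earth): a grey box 70 x 70 x 50 mm high, 0.5 kg, standing loose on the test board, with one green push cap on top and a green stripe on two sides. Origin at the centre of its underside, z up
- green_top (a point): Centre of the flat top of the green push cap: a disc of diameter 40 mm, 12 mm thick, on a thin stem on the box's centre line. Unpressed, this point is 84 mm above the module's underside (96 mm above the bench); it sinks with the cap
- green_cap (a joint): How far the green cap is pushed down, m: 0 fully up (starts 0 to 0.001), 0.012 at its bottom stop. The cap slides straight down against about 3 N and stays where it is left (no spring back). Once it is at the stop, the sprung rubber head gives up to 6 mm more, 4.5 N rising to 9 N, and comes back; beyond that it is rigid. It switches on at 0.007
- blue_module: Blue module (neutral): a grey box 70 x 70 x 50 mm high, 0.5 kg, standing loose on the test board, with one blue push cap on top and a blue stripe on two sides. Origin at the centre of its underside, z up
- blue_top (a point): Centre of the flat top of the blue push cap: a disc of diameter 40 mm, 12 mm thick, on a thin stem on the box's centre line. Unpressed, this point is 84 mm above the module's underside (96 mm above the bench); it sinks with the cap
- blue_cap (a joint): How far the blue cap is pushed down, m: 0 fully up (starts 0 to 0.001), 0.012 at its bottom stop. The cap slides straight down against about 3 N and stays where it is left (no spring back). Once it is at the stop, the sprung rubber head gives up to 6 mm more, 4.5 N rising to 9 N, and comes back; beyond that it is rigid. It switches on at 0.007
- red_module: Red module (live): a grey box 70 x 70 x 50 mm high, 0.5 kg, standing loose on the test board, with one red push cap on top and a red stripe on two sides. Origin at the centre of its underside, z up
- red_top (a point): Centre of the flat top of the red push cap: a disc of diameter 40 mm, 12 mm thick, on a thin stem on the box's centre line. Unpressed, this point is 84 mm above the module's underside (96 mm above the bench); it sinks with the cap
- red_cap (a joint): How far the red cap is pushed down, m: 0 fully up (starts 0 to 0.001), 0.012 at its bottom stop. The cap slides straight down against about 3 N and stays where it is left (no spring back). Once it is at the stop, the sprung rubber head gives up to 6 mm more, 4.5 N rising to 9 N, and comes back; beyond that it is rigid. It switches on at 0.007
- yellow_module: Yellow module (flash test, not wanted): a grey box 70 x 70 x 50 mm high, 0.5 kg, standing loose on the test board, with one yellow push cap on top and a yellow stripe on two sides. Origin at the centre of its underside, z up
- yellow_top (a point): Centre of the flat top of the yellow push cap: a disc of diameter 40 mm, 12 mm thick, on a thin stem on the box's centre line. Unpressed, this point is 84 mm above the module's underside (96 mm above the bench); it sinks with the cap
- yellow_cap (a joint): How far the yellow cap is pushed down, m: 0 fully up (starts 0 to 0.001), 0.012 at its bottom stop. The cap slides straight down against about 3 N and stays where it is left (no spring back). Once it is at the stop, the sprung rubber head gives up to 6 mm more, 4.5 N rising to 9 N, and comes back; beyond that it is rigid. It switches on at 0.007
- lamp: White compact lamp, 140 mm tall, at most 58 mm across, four tubes upward, standing loose in the lamp holder. Origin at its underside. To be left alone
- driver_a: Small round lamp driver board, loose, diameter 38 mm, 22 mm tall with its components, lying on the test board between modules. Origin at its underside. To be left alone
- driver_b: A second driver board like driver_a. To be left alone
- red_tub: Closed whitish tub with red lid, diameter 100 mm, 87 mm tall, on the bench at the robot's right. To be left alone
- green_tub: Closed whitish tub with green lid, diameter 100 mm, 87 mm tall, on the bench at the robot's right. To be left alone
- screwdriver: Screwdriver lying on the bench at the robot's right. To be left alone
There are look-alikes about, which are no part of the job. Leave any orange look-alike of the green_module alone. What is shaped like the red_module but orange is not meant.

How it is judged:
On the way, in this order (a step that is already met when the one before it is completed fails the run):
1. green cap is down, blue and red still up (value of joint green_cap above 0.007 m and value of joint each of blue_cap, red_cap below 0.003 m), for 0.1 s.
2. green and blue caps are down, red still up (value of joint each of green_cap, blue_cap above 0.007 m and value of joint red_cap below 0.003 m), for 0.1 s.
3. green, blue and red caps are down (value of joint each of green_cap, blue_cap, red_cap above 0.007 m), for 0.1 s.
At the end, for the whole second after the job is handed in: The green, blue and red caps are down (7 mm or more of their 12 mm), yellow is still up (under 3 mm), the modules stand within 15 mm of where they were, and the lamp, driver boards, tubs and screwdriver lie within 20 mm of where they were, the lamp upright (all of step 3 and value of joint yellow_cap below 0.003 m and distance of each of green_module, blue_module, red_module, yellow_module from where it was at the start of the episode below 0.015 m and linear speed of each of green_module, blue_module, red_module, yellow_module below 0.02 m/s and distance of each of lamp, driver_a, driver_b, red_tub, green_tub, screwdriver from where it was at the start of the episode below 0.02 m and angle between lamp's own z axis and vertical below 0.35 rad); the robot touches nothing.
It fails at once if a cap is pushed down before the one that comes before it (green, blue, red) is on ((value of joint blue_cap above 0.003 m and value of joint green_cap below 0.007 m) or (value of joint red_cap above 0.003 m and value of joint blue_cap below 0.007 m)).
It fails at once if the yellow module is touched or its cap pushed down (value of joint yellow_cap above 0.003 m or contact force between any of the fingers, the arm and yellow_module above 1 N).
It fails at once if a module is pressed harder than 20 N (contact force between any of the fingers, the arm and green_module above 20 N or contact force between any of the fingers, the arm and blue_module above 20 N or contact force between any of the fingers, the arm and red_module above 20 N).
It fails at once if a module is lifted (8 mm), tipped or shoved more than 15 mm (height (world z) of any of green_module, blue_module, red_module, yellow_module above 0.02 m or angle between any of green_module, blue_module, red_module, yellow_module's own z axis and vertical above 0.2 rad or distance of any of green_module, blue_module, red_module, yellow_module from where it was at the start of the episode above 0.015 m).
It fails at once if another thing on the board or the bench is moved more than 20 mm, or the lamp tipped (distance of any of lamp, driver_a, driver_b, red_tub, green_tub, screwdriver from where it was at the start of the episode above 0.02 m or angle between lamp's own z axis and vertical above 0.35 rad).
It also fails if it takes over 48 s, if anything falls off the work surface, if the arm or the gripper's body presses on something with over 40 N, if the wrist force passes 120 N, or if a joint passes its speed limit or range.

## Working session

There is one attempt and no reset: what is moved stays moved. The work goes in short steps, Python scripts to look and compute and a shell command to move; the robot and the scene stay as the last step left them, time stands still between calls to the robot, and variables do not carry over. Pictures are saved under pics/ and viewed, at most 10 in all, crops included, and the job is handed in when it is done.

```bash
mkdir -p pics; cat > h.py <<'E'
import numpy as np, cv2
from rig import *
def save(cam,name):
    im=read_camera(cam); cv2.imwrite('pics/'+name,im[:,:,::-1]); return im
def to_plane(cam,u,v,z):
    m=camera_model(cam); K=np.array(m['intrinsics']); T=np.array(m['extrinsics'])
    d=T[:3,:3]@np.linalg.solve(K,[u,v,1.]); o=T[:3,3]
    return o+d*(z-o[2])/d[2]
E
python3 - <<'E'
from h import *
save('top','top.png')
for c in ['green','blue','red','yellow']:
    for n in ['_module','_top']:
        for r in find_in('top',c+n)[:3]:
            e=r['extent']; u,v=(e[0]+e[2])/2,(e[1]+e[3])/2
            print(c+n,round(r['score'],2),np.round(e,0),np.round(to_plane('top',u,v,.096),3))
print(np.round(camera_model('top')['extrinsics'],3).tolist(),nose_length,observe())
E
```

```text
green_module 0.97 [379. 222. 417. 256.] [ 0.482 -0.229  0.096]
green_module 0.93 [330. 291. 367. 329.] [ 0.335 -0.123  0.096]
green_top 0.66 [342. 302. 361. 320.] [ 0.333 -0.128  0.096]
green_top 0.65 [186. 167. 424. 274.] [ 0.522 -0.034  0.096]
green_top 0.57 [395. 232. 414. 247.] [ 0.481 -0.242  0.096]
blue_module 0.6 [334. 183. 370. 215.] [ 0.567 -0.133  0.096]
blue_top 0.81 [349. 184. 367. 202.] [ 0.581 -0.146  0.096]
blue_top 0.18 [478. 144. 533. 193.] [ 0.63  -0.46   0.096]
red_module 0.92 [285. 222. 323. 255.] [ 0.486 -0.031  0.096]
red_module 0.87 [255. 284. 296. 326.] [0.347 0.029 0.096]
red_module 0.29 [184. 199. 216. 230.] [0.538 0.186 0.096]
red_top 0.74 [266. 294. 280. 318.] [0.345 0.034 0.096]
red_top 0.71 [294. 230. 316. 250.] [ 0.483 -0.032  0.096]
red_top 0.33 [336. 182. 371. 218.] [ 0.564 -0.137  0.096]
yellow_module 0.7 [295. 228. 313. 248.] [ 0.487 -0.031  0.096]
yellow_module 0.58 [244. 180. 278. 216.] [0.571 0.058 0.096]
yellow_top 0.78 [248. 188. 275. 207.] [0.572 0.057 0.096]
yellow_top 0.39 [349. 186. 367. 205.] [ 0.575 -0.145  0.096]
[[-0.011, -0.998, 0.062,
[... 226 characters left out ...]
39e+00, -1.50453694e-01]), 'joint_vel': array([ 0.00018855,  0.00023095, -0.00222929, -0.0009978 , -0.00059419,
       -0.00092493]), 'joint_torque': array([ 4.56409498e-04, -3.82550383e+01, -2.91525185e+01, -2.31427484e-04,
        3.06148708e-03, -1.91805718e-06]), 'tool_pos': array([ 0.15601956, -0.55339574,  0.25321863]), 'orientation': array([[ 9.62493661e-01,  2.71304170e-01,  1.06604261e-05],
       [ 2.71304168e-01, -9.62493656e-01,  1.00083638e-04],
       [ 3.74137008e-05, -9.34376488e-05, -9.99999995e-01]]), 'force': array([ 0.29592396, -0.29764879,  0.89705866]), 'wrist_torque': array([0.03268769, 0.03276572, 0.01923385]), 'grasp_force': 0.0, 'gripper_width': 0.08540392876559312}
```

View pics/top.png

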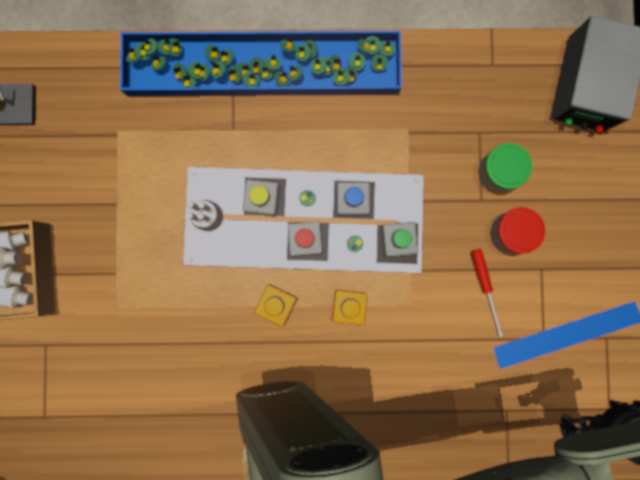

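The board carries the yellow cap at (260,196), blue at (354,197), red at (305,238) and green at (402,238). The two orange look-alikes stand off the board at (276,305) and (350,307). The green_module hit at (348,310) and the red_module hit at (275,305) are those look-alikes: they are orange and not on the board. The ones meant are (402,238) green and (305,238) red. I'll confirm this in a crop and measure the caps.

```bash
python3 - <<'E'
from h import *
im=read_camera('top')
cv2.imwrite('pics/crop.png',cv2.resize(im[150:340,170:430,::-1],None,fx=3,fy=3,interpolation=cv2.INTER_CUBIC))
hsv=cv2.cvtColor(im,cv2.COLOR_RGB2HSV)
o=observe(); print(np.round(o['tool_pos'],4))
for c,(u,v) in dict(green=(402,238),blue=(354,197),red=(305,238)).items():
    h0=int(hsv[v,u,0]); dh=np.abs((hsv[...,0].astype(int)-h0+90)%180-90)
    m=((dh<10)&(hsv[...,1]>110)).astype(np.uint8)
    n,l,s,ce=cv2.connectedComponentsWithStats(m); k=l[v,u]
    p=to_plane('top',*ce[k],.096)
    print(c,h0,s[k],ce[k].round(1),p.round(4),'shift units',((p-o['tool_pos'])*10).round(3))
E
```

```text
[ 0.156  -0.5534  0.2532]
green 63 [395 231  16  16 204] [402.3 238.1] [ 0.4839 -0.2376  0.096 ] shift units [ 3.279  3.158 -1.572]
blue 108 [346 188  17  17 236] [353.9 196.1] [ 0.5735 -0.1372  0.096 ] shift units [ 4.175  4.162 -1.572]
red 3 [296 229  18  18 254] [304.3 237.6] [ 0.487 -0.032  0.096] shift units [ 3.31   5.214 -1.572]
```

View pics/crop.png

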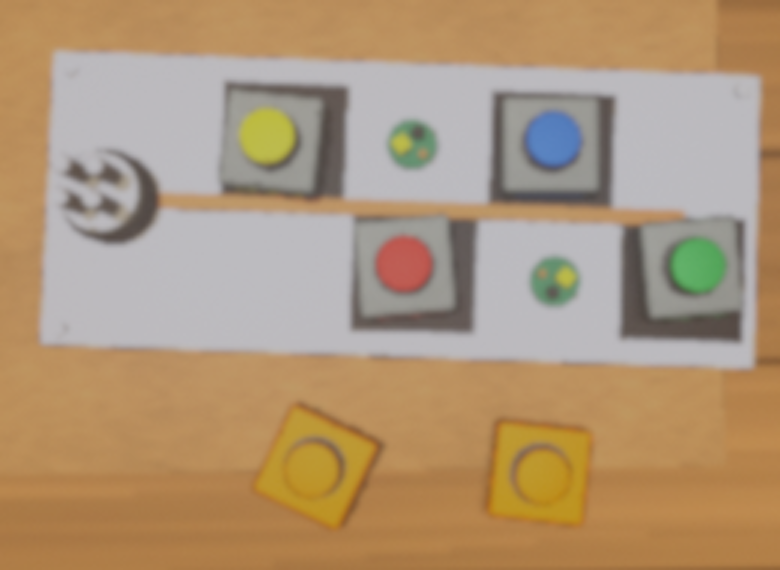

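The crop confirms it: the modules on the board are truly green (crop 697,265), blue (553,138) and red (404,264). The look-alikes are orange and off the board. I'm moving above green with the gripper shut.

```bash
python3 -m jog '[[0.28,0.27,0],[0.28,0.27,0]]' -1 2>&1 | head -3; python3 -m jog '[[0.28,0.27,0,0,0,0],[0.28,0.27,0,0,0,0],[0.28,0.27,0,0,0,0],[0.28,0.27,0,0,0,0],[0.28,0.27,0,0,0,0],[0.28,0.27,0,0,0,0],[0.28,0.27,0,0,0,0],[0.28,0.27,0,0,0,0],[0.28,0.27,0,0,0,0],[0.28,0.27,0,0,0,0],[0.28,0.27,0,0,0,0],[0.2,0.19,0,0,0,0]]' -1
```

```text
invalid input at $[0]: expected 6 numbers
time_s: 1.5
tool_pos: [0.4859, -0.2349, 0.2536]
orientation: [[0.962, 0.273, 0.001], [0.273, -0.962, 0.0], [0.001, -0.0, -1.0]]
force: [0.3, -1.1, 0.0]
gripper_width: 0.0001
grasp_force: 0.0
```

```bash
cat >> h.py <<'E'
def wrist_cap(name,z=.096):
    o=observe(); im=save('wrist',name+'_w%d.png'%int(o['time_s']*100))
    m=camera_model('wrist'); K=np.array(m['intrinsics']); H=np.array(m['hand_eye'])
    R=np.array(o['orientation']); T=np.eye(4); T[:3,:3]=R; T[:3,3]=o['tool_pos']; T=T@H
    print('tcp',o['tool_pos'].round(4),'F',o['force'].round(1),'t',o['time_s'])
    for r in masks_of('wrist',name+'_top')[:2]:
        hsv=cv2.cvtColor(im,cv2.COLOR_RGB2HSV)
        lo,hi={'green':(45,85),'blue':(98,125),'red':(172,188)}[name]
        h=hsv[...,0].astype(int); h[h<10]+=180 if name=='red' else 0
        m2=((h>=lo)&(h<=hi)&(hsv[...,1]>110)&r['pixels']).astype(np.uint8)
        if m2.sum()<50: print('none',r['score'],r['extent']); continue
        c=max(cv2.findContours(m2,0,2)[0],key=cv2.contourArea); (u,v),(a,b),_=cv2.fitEllipse(c)
        d=T[:3,:3]@np.linalg.solve(K,[u,v,1.]); p=T[:3,3]+d*(z-T[2,3])/d[2]
        f=K[0,0]; dist=np.linalg.norm(p-T[:3,3])
        print(round(r['score'],2),'px',round(u),round(v),'axes mm',(np.array([a,b])*dist/f*1000).round(1),'pos',p.round(4),'shift units',((p-o['tool_pos'])*10).round(3))
E
python3 -c "
from h import *
wrist_cap('green')"; ls pics
```

```text
tcp [ 0.4859 -0.2349  0.2536] F [ 0.3 -1.1  0. ] t 1.5
none 0.96 [106.8, 341.1, 160.4, 393.0]
none 0.65 [588.3, 50.9, 639.2, 166.3]
crop.png
green_w150.png
top.png
```

View pics/green_w150.png

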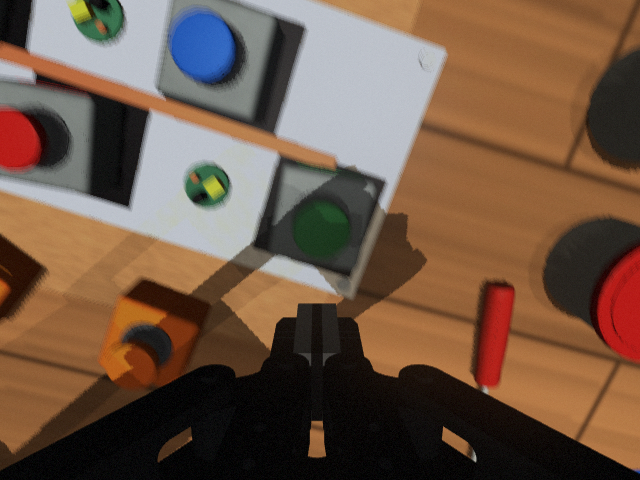

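The wrist picture shows green at (322,230) in the arm's shadow, blue at (203,47), red at (18,140), and orange at (134,362), which the network took for green. The fingertips are at (318,310). I'll segment by colour alone.

```bash
sed -i "s/    for r in masks_of.*/    for r in [0]:/; s/ \& *r\['pixels'\]//; s/&r\['pixels'\]//; s/round(r\['score'\],2),//; s/r\['score'\],r\['extent'\]//" h.py
python3 -c "
from h import *
wrist_cap('green')"
```

```text
tcp [ 0.4865 -0.2343  0.2535] F [-0.8 -0.9  0.7] t 1.6
px 324 236 axes mm [35.2 37. ] pos [ 0.4854 -0.2399  0.096 ] shift units [-0.011 -0.056 -1.575]
```

```bash
python3 -m jog '[[-0.02,-0.045,-0.3,0,0,0],[0,0,-0.3,0,0,0],[0,0,-0.3,0,0,0],[0,0,-0.25,0,0,0],[0,0,-0.05,0,0,0],[0,0,0,0,0,0],[0,0,0,0,0,0]]' -1
python3 -c "
from h import *
wrist_cap('green')"
```

```text
time_s: 2.23
tool_pos: [0.4821, -0.2431, 0.1343]
orientation: [[0.963, 0.27, 0.001], [0.27, -0.963, -0.001], [0.001, 0.001, -1.0]]
force: [-0.2, 0.7, 1.1]
gripper_width: -0.0001
grasp_force: 0.0
tcp [ 0.4821 -0.2431  0.1343] F [-0.2  0.7  1.1] t 2.2333
px 310 283 axes mm [30.1 39.4] pos [ 0.4906 -0.2379  0.096 ] shift units [ 0.085  0.052 -0.383]
```

```bash
python3 -m jog '[[0.03,0.045,0,0,0,0],[0,0,-0.06,0,0,0],[0,0,-0.05,0,0,0],[0,0,0,0,0,0],[0,0,0,0,0,0]]' -1
python3 -m jog '[[0,0,-0.02,0,0,0],[0,0,-0.02,0,0,0],[0,0,0,0,0,0],[0,0,0,0,0,0]]' -1
```

```text
time_s: 2.7
tool_pos: [0.4848, -0.2371, 0.1219]
orientation: [[0.962, 0.272, -0.001], [0.272, -0.962, 0.0], [-0.001, -0.001, -1.0]]
force: [-0.1, 0.3, -0.2]
gripper_width: 0.0003
grasp_force: 0.0
time_s: 3.03
tool_pos: [0.4849, -0.2374, 0.1181]
orientation: [[0.962, 0.271, -0.0], [0.271, -0.962, 0.0], [-0.0, -0.0, -1.0]]
force: [-0.0, -0.4, -0.5]
gripper_width: 0.0
grasp_force: 0.0
```

```bash
python3 -m jog '[[0,0,-0.02,0,0,0],[0,0,-0.02,0,0,0],[0,0,0,0,0,0],[0,0,0,0,0,0]]' -1
```

```text
time_s: 3.37
tool_pos: [0.4852, -0.2376, 0.1143]
orientation: [[0.962, 0.271, 0.0], [0.271, -0.962, -0.0], [0.0, 0.0, -1.0]]
force: [0.2, 0.7, 1.6]
gripper_width: -0.0001
grasp_force: 0.2
```

```bash
python3 -m jog '[[0,0,-0.02,0,0,0],[0,0,-0.02,0,0,0],[0,0,-0.02,0,0,0],[0,0,0,0,0,0],[0,0,0,0,0,0]]' -1
```

```text
time_s: 3.78
tool_pos: [0.4849, -0.2373, 0.1079]
orientation: [[0.962, 0.271, -0.0], [0.271, -0.962, 0.0], [-0.0, -0.0, -1.0]]
force: [0.8, -0.1, 0.5]
gripper_width: 0.0004
grasp_force: 0.2
```

```bash
python3 -m jog '[[0,0,-0.02,0,0,0],[0,0,-0.02,0,0,0],[0,0,0,0,0,0],[0,0,0,0,0,0]]' -1; python3 -c "
from h import *
o=save('wrist','gpress.png')
print([observe()['force'].round(1) for _ in range(1)])
save('scene','gscene.png')"
```

```text
time_s: 4.12
tool_pos: [0.4851, -0.2374, 0.1046]
orientation: [[0.962, 0.271, -0.0], [0.271, -0.962, 0.0], [-0.0, -0.0, -1.0]]
force: [-1.2, 0.6, 5.9]
gripper_width: 0.0003
grasp_force: 2.7
[array([-0.6,  0.1,  5.5])]
```

View pics/gpress.png

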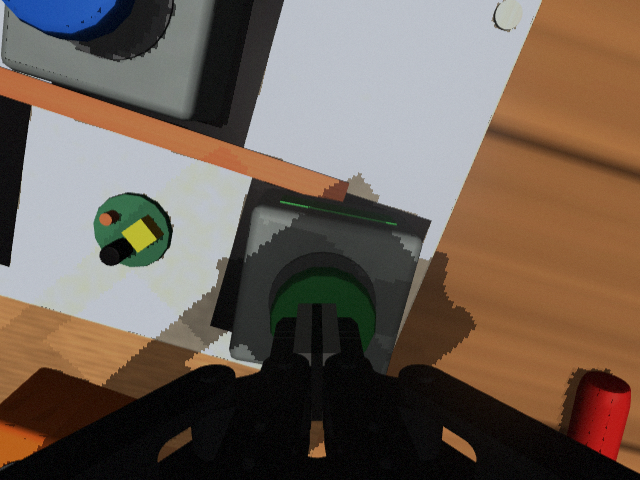

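The wrist picture shows the fingertips at (318,310) on the green cap, which spans roughly x 270–375. The cap is sunk, and 5.5–5.9 N means it is at the stop and into the sprung head. I'll give one more millimetre, lift, and move over blue.

```bash
python3 -m jog '[[0,0,-0.01,0,0,0],[0,0,0,0,0,0]]' -1; python3 -m jog '[[0,0,0.15,0,0,0],[0,0,0.25,0,0,0],[0,0,0.25,0,0,0],[0.22,0.25,0,0,0,0],[0.22,0.25,0,0,0,0],[0.22,0.25,0,0,0,0],[0.22,0.24,0,0,0,0],[0,0,0,0,0,0],[0,0,0,0,0,0],[0,0,0,0,0,0]]' -1; python3 -c "
from h import *
wrist_cap('blue')"
```

```text
time_s: 4.38
tool_pos: [0.4851, -0.2375, 0.1037]
orientation: [[0.962, 0.271, 0.0], [0.271, -0.962, -0.0], [0.0, 0.0, -1.0]]
force: [-1.6, 1.0, 6.0]
gripper_width: -0.0001
grasp_force: 3.0
time_s: 5.22
tool_pos: [0.5723, -0.1384, 0.1675]
orientation: [[0.962, 0.272, -0.002], [0.272, -0.962, 0.0], [-0.002, -0.0, -1.0]]
force: [-0.8, -0.7, -0.1]
gripper_width: -0.0001
grasp_force: 0.0
tcp [ 0.5723 -0.1384  0.1675] F [-0.8 -0.7 -0.1] t 5.2167
px 320 266 axes mm [36.7 38.1] pos [ 0.5776 -0.1385  0.096 ] shift units [ 0.052 -0.001 -0.715]
```

```bash
python3 -m jog '[[0.03,0,-0.2,0,0,0],[0,0,-0.2,0,0,0],[0,0,-0.08,0,0,0],[0,0,0,0,0,0],[0,0,0,0,0,0]]' -1; python3 -m jog '[[0,0,-0.02,0,0,0],[0,0,-0.02,0,0,0],[0,0,-0.02,0,0,0],[0,0,-0.02,0,0,0],[0,0,-0.02,0,0,0],[0,0,0,0,0,0],[0,0,0,0,0,0]]' -1
```

```text
time_s: 5.68
tool_pos: [0.5752, -0.1391, 0.12]
orientation: [[0.963, 0.27, -0.001], [0.27, -0.963, 0.0], [-0.001, -0.001, -1.0]]
force: [0.1, 0.4, -0.0]
gripper_width: -0.0001
grasp_force: 0.0
time_s: 6.27
tool_pos: [0.5766, -0.1387, 0.1106]
orientation: [[0.962, 0.271, 0.001], [0.271, -0.962, -0.001], [0.001, 0.001, -1.0]]
force: [0.3, -1.2, 1.4]
gripper_width: 0.0003
grasp_force: 0.9
```

```bash
python3 -m jog '[[0,0,-0.02,0,0,0],[0,0,-0.02,0,0,0],[0,0,-0.02,0,0,0],[0,0,0,0,0,0],[0,0,0,0,0,0]]' -1
```

```text
time_s: 6.68
tool_pos: [0.5766, -0.1387, 0.1048]
orientation: [[0.962, 0.271, 0.001], [0.271, -0.962, -0.001], [0.001, 0.001, -1.0]]
force: [0.7, -0.3, 5.6]
gripper_width: 0.0003
grasp_force: 2.6
```

```bash
python3 -m jog '[[0,0,-0.01,0,0,0],[0,0,0,0,0,0]]' -1; python3 -m jog '[[0,0,0.15,0,0,0],[0,0,0.25,0,0,0],[0,0,0.25,0,0,0],[-0.22,0.27,0,0,0,0],[-0.22,0.27,0,0,0,0],[-0.22,0.27,0,0,0,0],[-0.215,0.245,0,0,0,0],[0,0,0,0,0,0],[0,0,0,0,0,0],[0,0,0,0,0,0]]' -1; python3 -c "
from h import *
wrist_cap('red')"
```

```text
time_s: 6.85
tool_pos: [0.5766, -0.1387, 0.1039]
orientation: [[0.962, 0.271, 0.001], [0.271, -0.962, -0.001], [0.001, 0.001, -1.0]]
force: [0.1, -1.0, 5.4]
gripper_width: -0.0003
grasp_force: 3.0
time_s: 7.68
tool_pos: [0.4884, -0.0328, 0.1679]
orientation: [[0.962, 0.272, -0.001], [0.272, -0.962, 0.0], [-0.0, -0.0, -1.0]]
force: [0.1, 0.5, 0.4]
gripper_width: 0.0
grasp_force: 0.0
tcp [ 0.4884 -0.0328  0.1679] F [0.1 0.5 0.4] t 7.6833
px 318 270 axes mm [36.  38.6] pos [ 0.4913 -0.0323  0.096 ] shift units [ 0.029  0.005 -0.719]
```

```bash
python3 -m jog '[[0.01,0,-0.2,0,0,0],[0,0,-0.2,0,0,0],[0,0,-0.08,0,0,0],[0,0,0,0,0,0],[0,0,0,0,0,0]]' -1; python3 -m jog '[[0,0,-0.02,0,0,0],[0,0,-0.02,0,0,0],[0,0,-0.02,0,0,0],[0,0,-0.02,0,0,0],[0,0,-0.02,0,0,0],[0,0,0,0,0,0],[0,0,0,0,0,0]]' -1
```

```text
time_s: 8.15
tool_pos: [0.4897, -0.0335, 0.12]
orientation: [[0.963, 0.271, -0.001], [0.271, -0.963, 0.0], [-0.001, -0.001, -1.0]]
force: [-0.3, -0.1, 0.2]
gripper_width: 0.0002
grasp_force: 0.0
time_s: 8.73
tool_pos: [0.4901, -0.0331, 0.1106]
orientation: [[0.962, 0.271, 0.001], [0.271, -0.962, -0.0], [0.001, 0.001, -1.0]]
force: [1.9, -0.9, 2.0]
gripper_width: -0.0001
grasp_force: 1.0
```

```bash
python3 -m jog '[[0,0,-0.02,0,0,0],[0,0,-0.02,0,0,0],[0,0,-0.02,0,0,0],[0,0,0,0,0,0],[0,0,0,0,0,0]]' -1
```

```text
time_s: 9.15
tool_pos: [0.4901, -0.0331, 0.1047]
orientation: [[0.962, 0.271, 0.001], [0.271, -0.962, -0.0], [0.001, 0.001, -1.0]]
force: [0.6, -0.2, 5.6]
gripper_width: 0.0
grasp_force: 2.6
```

```bash
python3 -m jog '[[0,0,-0.01,0,0,0],[0,0,0,0,0,0],[0,0,0,0,0,0]]' -1; python3 -m jog '[[0,0,0.15,0,0,0],[0,0,0.3,0,0,0],[0,0,0.3,0,0,0],[0,0,0.3,0,0,0],[-0.3,0,0.25,0,0,0],[-0.3,0,0.2,0,0,0],[0,0,0,0,0,0],[0,0,0,0,0,0],[0,0,0,0,0,0]]' -1; python3 -c "
from h import *
cv2.imwrite('pics/end_scene.png',read_camera('scene')[:,:,::-1]); print(observe()['force'].round(1))"
```

```text
time_s: 9.4
tool_pos: [0.4901, -0.0331, 0.1039]
orientation: [[0.962, 0.271, 0.001], [0.271, -0.962, -0.0], [0.001, 0.001, -1.0]]
force: [0.2, 0.1, 6.1]
gripper_width: -0.0001
grasp_force: 3.0
time_s: 10.15
tool_pos: [0.4289, -0.0327, 0.2522]
orientation: [[0.963, 0.271, -0.002], [0.271, -0.963, 0.001], [-0.001, -0.001, -1.0]]
force: [0.2, 0.4, -0.8]
gripper_width: 0.0003
grasp_force: 0.0
[-1.1  1.5  0.5]
```

View pics/end_scene.png

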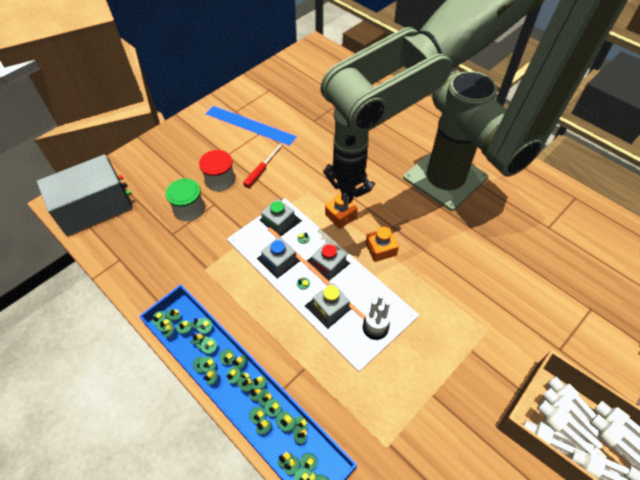

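The scene shows green (278,209), blue (277,247) and red (329,253) pressed, with yellow (331,294) standing higher and untouched. The modules and the lamp (377,315) are in place, and the gripper is clear in the air.

```bash
python3 -c "
from rig import *
print(sign_off())"
```

```text
the job is handed in; nothing more can be done
None
```

I pressed the green, blue and red caps down to their stops in that order, each with about 6 N, then handed the job in at about 10 s; no verdict came back. In the final picture yellow is still up and nothing looks moved.

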